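Click the aperture wheel round and switch on the specimen lamp

TASK

On the specimen lamp, flick the edge of the aperture wheel round with a fingertip, counter-clockwise seen from above, click by click, until the lobe with the largest hole has clicked into place over the lens under the small steel ring; do not run it past. Then press the lamp's push button fully down with a fingertip, let it come up again, and move clear. Use only the fingertips and lift nothing; do not tip or shove the lamp, and leave the things around it alone.

Things in the scene. Friction and masses are not known exactly. Their poses are not given: they have to be found in the camera images.
- lamp: specimen lamp, loose on rubber feet, about 2.6 kg: white box 160 (x) x 190 (y) x 50 mm high, with the aperture wheel lying flat above its top. Origin on the bench top under the wheel's axis; the box spans x -55 to 105, y -135 to 55 mm in its own axes (z up, x away from the robot at yaw 0)
- wheel (a joint): turn of the wheel in rad, growing counter-clockwise seen from above. A spring detent clicks every 60 degrees, at 0, 1.047, 2.094, 3.142, 4.189, 5.236, a lobe in line with the lens each time; past halfway it springs on to the next click by itself; about 2 N at a lobe moves it. The large hole is over the lens only at 4.189; it starts 1 to 4 clicks short of that. Stops at -0.55 and 5.8
- wheel_axis (a point): point on the vertical axis of the flat aluminium wheel, at its upper face, 74 mm above the bench (lower face 58 mm, 8 mm above the box). Wheel: hub disc 76 mm across with six round lobes of 30 mm diameter centred 50 mm from the axis, 60 degrees apart (130 mm over all), open gaps between lobes. Each lobe has a round hole: one is 23 mm wide, the others 5 to 13 mm
- big_hole (a point): centre of the largest hole (23 mm), at the wheel's upper face; it turns with the wheel, 50 mm from the axis
- port (a point): fixed point over the lens, level with the wheel's upper face, 50 mm from the axis on the lamp's +x side: big_hole must come here. Above it stands the stage: a level flat steel ring, 52 mm across, 92 to 96 mm above the bench, on a 10 mm post 88 mm from the wheel's axis
- switch (a joint): travel of the lamp's push button, m: 0 up, 0.006 fully down, springs back; 5 N presses it fully down. Round grey plunger, 28 mm across, in a black collar 44 mm across, on top of the box
- switch_top (a point): centre of the button's upper face, 72 mm above the bench when up; at (-10, -108) mm in the lamp's x and y
- dish: glass dish, 80 mm across, 16 mm high, loose, left of the lamp; origin under its centre; leave alone
- jar: jar, 48 mm across, 75 mm high, loose, right of the lamp; origin under its centre; leave alone
- forceps: steel forceps lying flat, 140 x 16 x 6 mm, loose, near the lamp's near left corner; origin under the middle; leave alone
- slide_box: black slide box 85 x 65 x 32 mm, loose, beyond the lamp; origin under its centre; leave alone
- scissors: steel scissors, 125 mm long, in the left-hand steel tray (walls 45 mm high); leave alone
- probe: wooden-handled probe, 150 mm long, in the right-hand steel tray (walls 45 mm high); leave alone

How it is judged:
By the outcome, as a careful person would: the job done as asked, in the order asked, and still so for the second after the job is handed in, with the robot touching nothing.
It also fails if it takes over 64 s, if anything falls off the work surface, if the arm or the gripper's body presses on something with over 40 N, if the wrist force passes 120 N, or if a joint passes its speed limit or range.

ROBOT

A 6-joint arm with a two-finger parallel gripper is mounted at the origin on the work surface. World frame = base frame: x ahead of the robot, y to its left, z up, the work surface at z = 0. Lengths are in mm, angles in rad, forces in N, time in s.
With the tool pointing down it reaches from about 350 to 775 mm from the base axis. Payload 5.5 kg.
Tool frame: the origin (TCP) lies between the finger pads; the fingertips stand env.tips_ahead ahead of it and the grasp point (between the pads) lies 8 mm behind it (env.tips_ahead is the distance from the TCP to the fingertips, in mm); x points along the fingers, y is the direction in which the jaws open and shut, and the axes are right-handed (so a half turn about x gives the same grasp; the last joint's range is limited). The gripper opens to 85 mm and grips with 20 to 120 N. Pads are 22 mm wide; open, the fingers measure 114 mm over their backs; the gripper's body (76 mm by 85 mm) begins 54 mm behind the grasp point. The pads swing forward as they close: fully open they stand 13 mm farther back than shut.
Start: joints at [1.183, 0.313, 0.046, 1.304, 0, 1.431], TCP at [141.054, 557.472, 242.323] pointing down, gripper open.
Joint ranges: [-2.76, 2.76], [-0.86, 1.69], [-1.03, 1.26], [-2.2, 2.34], [-1.47, 1.5], [-3.14, 3.14]. Speed limits (rad/s): [2.57, 2.57, 3.14, 3.14, 3.14, 3.14].

INTERFACE

Orientations are given as a unit quaternion [x, y, z, w].
In Python, from plant import state, vision, hand_in, env gives the robot as it stands.
- The arm moves only by the tool move_arm, never from a script. Its argument "moves" is a list of rows, each a list of 2 entries, a list of its own where there are three numbers: the shift along the tool's x, y, z in units of 30 mm (1.0 is 30 mm), then the turn, a rotation vector about the tool's x, y, z in units of 5 degrees (1.0 is 5 degrees). In form: [[[tx, ty, tz], [wx, wy, wz]], ...]. A call has exactly 8 rows; each row shifts and turns the commanded pose from where the row before left it, along the tool's axes as they then stand; what a row does not reach is not made up. A row lasts 1/12 s, in which the tool goes at most 41.7 mm and 7.16 degrees, less where a joint would pass 70% of its speed; a pose out of reach is approached as far as the arm can. A call is refused whole if a number of a shift passes 1 or a number of a turn 1, either way. A call with a gripper value outside its range is refused whole. "claw" is the opening, from 0 (shut) to 1 (fully open), set as the call begins (left out, the last holds). The fingers move at their own pace and stop on an object; "grip_force" is the grip in N (left out, the last holds). Time passes only in rows, so rows that do not move let the fingers close, or fill a call up. It gives the time, the measured TCP pose, the force and the opening at its end, in the units of the state.
- state(): the state, without advancing time (a new reading comes with each control period).
- vision.get_image(name): name is "scene" or "side" or "wrist"; returns a dict with "color" (400x640x3 uint8, red, green, blue), "fx", "fy", "cx", "cy" (pixels), "eye" and "rotation" of the camera in the world; the wrist camera has in their place "mount" (4x4, takes a point from camera to tool coordinates, whose origin is the TCP and whose axes are the tool frame's). Camera axes: x right, y down, z forward; pixel columns grow to the right and rows downward; lengths in mm; the calibration is good to about 2 mm. The wrist camera is an equidistant fisheye: a pixel r from the principal point sees the ray r / f radians off the axis. A picture is of the moment at which its call begins: read the wrist's pose just before it. There is no depth.
- hand_in(): hands the job in, once; it reports no verdict.
The state is a dict: "t": time; "joint_positions": joint angles; "joint_velocities": joint speeds; "joint_efforts": joint torques, N m; "ee_pos": TCP position; "eef_rot": TCP orientation; "force": force on the tool from outside, world axes, zero at the start; "ft_torque": the same for the moment, N m; "width": opening from 0.0 (shut) to 1.0 (fully open).
Only numpy, scipy, OpenCV 4.12 (cv2) and the standard library are available. Lean on these libraries where they do the work, as an engineer would, in place of code of your own. Each camera call takes 0.05 s, during which the arm holds its last target. There are 200 camera calls.

## Working session

There is one attempt and no reset: what is moved stays moved. The work goes in short steps, Python scripts to look and compute and a tool call to move; the robot and the scene stay as the last step left them, time stands still between calls to the robot, and variables do not carry over. Pictures are saved under pics/ and viewed, about 8 in all and at most 12, crops included, and the job is handed in when it is done.

Besides the shell and the picture viewer there is one more tool, called in YAML: its name, and indented under it one key for each argument. move_arm: Moves the arm, as the interface text tells. Its arguments: {"type":"object","properties":{"moves":{"type":"array","items":{"type":"array"}},"claw":{"type":"number"},"grip_force":{"type":"number"}},"required":["moves"]}

```bash
mkdir -p pics; ls
python3 - <<'E'
from plant import state, vision, env
import cv2
s=state(); print(s, env.tips_ahead)
for n in ("scene","side"):
    im=vision.get_image(n); cv2.imwrite(f"pics/{n}0.png",im["color"][:,:,::-1])
    print(n,{k:im[k] for k in im if k!="color"})
im=vision.get_image("wrist"); cv2.imwrite("pics/wrist0.png",im["color"][:,:,::-1]); print({k:im[k] for k in im if k!="color"})
E
```

```text
pics
{'t': 0.0, 'joint_positions': array([1.18342874e+00, 3.14009248e-01, 4.49973570e-02, 1.30359317e+00,
       3.57432947e-05, 1.43119365e+00]), 'joint_velocities': array([ 0.00108097, -0.00071745, -0.00153061,  0.00087351,  0.00049348,
        0.00089567]), 'joint_efforts': array([-8.09911694e-05, -4.80631649e+01,  2.98530972e+01,  1.95326109e-02,
       -1.42018389e-04, -1.22511051e-05]), 'ee_pos': array([140.83010214, 556.99418406, 241.41132836]), 'eef_rot': array([ 0.08676009,  0.70186625, -0.08798833,  0.70150874]), 'force': array([ 0.14332122, -0.46160807,  0.15275536]), 'ft_torque': array([ 0.0207336 , -0.0223012 , -0.02827623]), 'width': 0.9976447229752133} 11.0
scene {'fx': 512.8276758008784, 'fy': 512.8276758008784, 'cx': 318.40143174652206, 'cy': 196.8866159230302, 'eye': array([1636.45358203, -114.16752632, 1169.13256858]), 'rotation': array([ 0.67429341,  0.63465936, -0.2543325 , -0.2790177 ])}
side {'fx': 377.1224299703694, 'fy': 377.1224299703694, 'cx': 311.7200816031675, 'cy': 202.31401889058387, 'eye': array([  487.93981806, -1074.07387278,   695.0075123 ]), 'rotation': array([ 0.86757423, -0.02970729,  0.0206508 , -0.49598989])}
{'fx': 309.70691628693146, 'fy': 309.70691628693146, 'cx': 318.88562421475626, 'cy': 198.80676290127735, 'mount': array([[ 1.00872353e-03, -2.98939184e-01,  9.54271632e-01,
        -1.31573320e+02],
       [ 9.99999481e-01,  1.65213454e-04, -1.00530519e-03,
        -1.14026201e+00],
       [ 1.42866602e-04,  9.54272150e-01,  2.98939195e-01,
        -7.69430918e+01],
       [ 0.00000000e+00,  0.00000000e+00,  0.00000000e+00,
         1.00000000e+00]])}
```

```bash
python3 -c "
import cv2,numpy as np
a=cv2.imread('pics/scene0.png');b=cv2.imread('pics/side0.png')
cv2.imwrite('pics/both0.png',cv2.resize(np.vstack([a,b]),(480*1,600)))"
```

```text
(no output)
```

View pics/scene0.png

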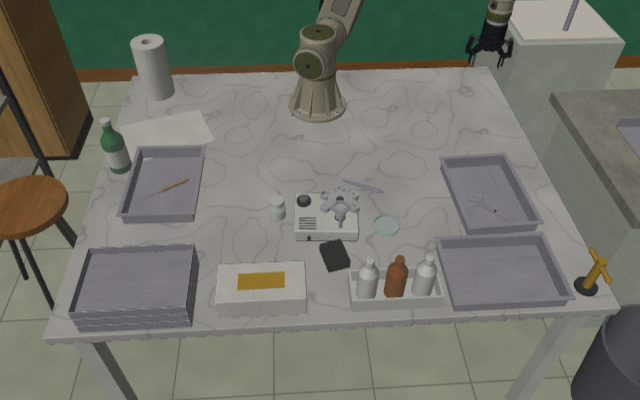

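View pics/side0.png

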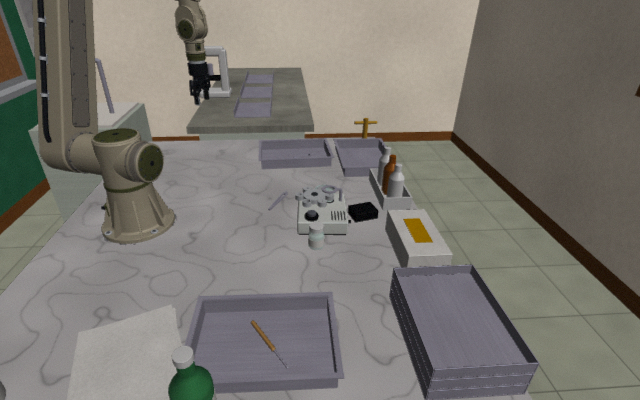

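The scene view shows the lamp near pixel (327,215), with the wheel at about (340,203), the button at (304,201), the jar at (278,208), the dish at (386,225) and the forceps at (362,186). In the side view the wheel is at about (318,195) and the button at (312,216).

```bash
cat > h.py <<'E'
import numpy as np, cv2
from scipy.spatial.transform import Rotation as R
from plant import state, vision, env
def ray(im,px,s=None):
    d=np.array([(px[0]-im["cx"])/im["fx"],(px[1]-im["cy"])/im["fy"]])
    if "mount" in im:
        r=np.hypot(*d); v=np.array([*(d/max(r,1e-9)*np.sin(r)),np.cos(r)])
        T=R.from_quat(s["eef_rot"]); M=im["mount"]
        return s["ee_pos"]+T.apply(M[:3,3]), T.apply(M[:3,:3]@v)
    v=np.array([*d,1.]); return im["eye"], R.from_quat(im["rotation"]).apply(v)
def plane(im,px,z,s=None):
    o,v=ray(im,px,s); return o+v*(z-o[2])/v[2]
def project(im,p,s):  # wrist
    T=R.from_quat(s["eef_rot"]); M=im["mount"]
    c=M[:3,:3].T@(T.inv().apply(np.array(p)-s["ee_pos"])-M[:3,3])
    th=np.arctan2(np.hypot(c[0],c[1]),c[2]); u=c[:2]/np.hypot(c[0],c[1])*th
    return np.array([im["cx"],im["cy"]])+u*im["fx"]
E
python3 - <<'E'
from h import *
a=vision.get_image("scene"); b=vision.get_image("side"); s=state()
print(np.round(R.from_quat(s["eef_rot"]).as_matrix(),3))
for n,im,ps in (("scene",a,dict(wheel=((340,203),74),sw=((304,201),72),jar=((278,213),40),dish=((386,226),10),f1=((343,182),3),f2=((382,191),3),port=((340,222),74))),("side",b,dict(wheel=((318,195),74),sw=((312,216),72)))):
    for k,(p,z) in ps.items(): print(n,k,plane(im,p,z).round(0))
u=cv2.resize(a["color"][165:275,255:415],None,fx=5,fy=5,interpolation=cv2.INTER_CUBIC)
cv2.imwrite("pics/lamp.png",u[:,:,::-1])
E
```

```text
[[-0.     0.245  0.969]
 [-0.001  0.969 -0.245]
 [-1.    -0.001 -0.   ]]
scene wheel [597.  30.  74.]
scene sw [581. -76.  72.]
scene jar [ 596. -155.   40.]
scene dish [639. 167.  10.]
scene f1 [436.  58.   3.]
scene f2 [484. 179.   3.]
scene port [672.  23.  74.]
side wheel [592.  25.  74.]
side sw [ 563. -101.   72.]
```

View pics/lamp.png

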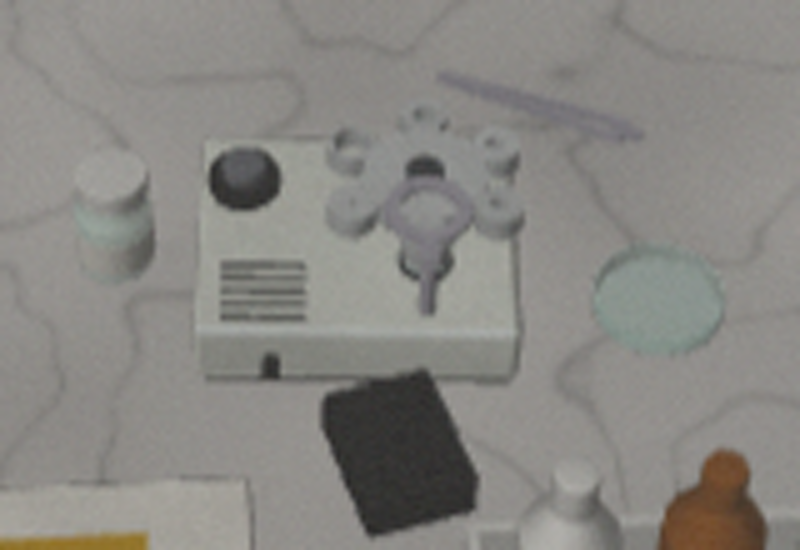

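The upscaled view puts the hub at crop (424,168), which is pixel (340,198.6). The lobes look seated, and the big hole seems to be at the upper left, crop (348,148). That is about 240° on the lamp, so two clicks. I'll move over the lamp and look from close by.

move_arm:
  moves:
    - [[0, 0, 0], [-0.95, 0, 0]]
    - [[0, 0, 0], [-0.95, 0, 0]]
    - [[0, 0, 0], [-0.95, 0, 0]]
    - [[0, -1, 0.65], [0, 0, 0]]
    - [[0, -1, 0.65], [0, 0, 0]]
    - [[0, -1, 0.65], [0, 0, 0]]
    - [[0, -1, 0.65], [0, 0, 0]]
    - [[0, -1, 0.65], [0, 0, 0]]

```text
t: 0.92
ee_pos: [239.1, 406.1, 242.2]
eef_rot: [-0.001, 0.707, 0.001, 0.707]
force: [-0.1, -0.8, -0.1]
width: 1.002
```

move_arm:
  moves:
    - [[0, -1, 0.65], [0, 0, 0]]
    - [[0, -1, 0.65], [0, 0, 0]]
    - [[0, -1, 0.65], [0, 0, 0]]
    - [[0, -1, 0.65], [0, 0, 0]]
    - [[0, -1, 0.65], [0, 0, 0]]
    - [[0, -1, 0.65], [0, 0, 0]]
    - [[0, -1, 0.65], [0, 0, 0]]
    - [[0, -1, 0.65], [0, 0, 0]]

```text
t: 1.58
ee_pos: [395.5, 166.1, 242.5]
eef_rot: [-0.0, 0.707, 0.0, 0.707]
force: [1.1, 0.8, -0.2]
width: 1.002
```

move_arm:
  moves:
    - [[0, -0.9, 0.7], [0, 0, 0]]
    - [[0, -0.9, 0.7], [0, 0, 0]]
    - [[0, -0.9, 0.7], [0, 0, 0]]
    - [[0, -0.9, 0.7], [0, 0, 0]]
    - [[0, -0.6, 0.5], [0, 0, 0]]
    - [[0, 0, 0], [0, 0, 0]]
    - [[0, 0, 0], [0, 0, 0]]
    - [[0, 0, 0], [0, 0, 0]]

```text
t: 2.25
ee_pos: [493.3, 42.1, 242.0]
eef_rot: [-0.0, 0.708, 0.0, 0.707]
force: [-0.1, 0.2, -0.2]
width: 0.999
```

Run:
```python
from h import *
s=state(); im=vision.get_image("wrist"); cv2.imwrite("pics/w1.png",im["color"][:,:,::-1])
print(s["ee_pos"],np.round(R.from_quat(s["eef_rot"]).as_matrix(),3),s["joint_positions"].round(2),s["t"])
```

```text
[493.34319729  42.06346776 242.02189381] [[-0.001 -0.001  1.   ]
 [ 0.001  1.     0.001]
 [-1.     0.001 -0.001]] [-0.08  0.16 -0.15  1.26  0.   -0.08] 2.25
```

View pics/w1.png

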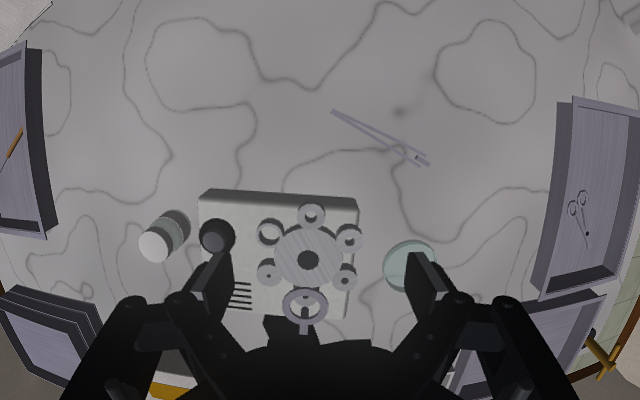

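The wrist view shows the hub at (308,260), the big hole at (270,232), the other lobe holes at (311,214), (349,239), (269,271) and (345,279), the ring at (304,304) and the button at about (216,237). The big hole is at about 240°, so two clicks are needed. I'll compute positions now.

Run:
```python
from h import *
s=state(); im=vision.get_image("wrist")
L=np.array([plane(im,p,74,s)[:2] for p in ((270,232),(311,214),(349,239),(345,279),(269,271))])
ang=np.radians([240,180,120,60,300])
# fit centre+yaw: L=c+50*rot(yaw)(cos,sin)
A=[];b=[]
for (x,y),a in zip(L,ang):
    A+= [[1,0,50*np.cos(a),-50*np.sin(a)],[0,1,50*np.sin(a),50*np.cos(a)]]; b+=[x,y]
q,res,_,_=np.linalg.lstsq(np.array(A),np.array(b),rcond=None)
yaw=np.arctan2(q[3],q[2]); c=q[:2]
print(L.round(1),"c",c.round(1),"yaw deg",np.degrees(yaw).round(2),"scale",np.hypot(q[2],q[3]).round(3),res)
Rz=np.array([[np.cos(yaw),-np.sin(yaw)],[np.sin(yaw),np.cos(yaw)]])
print("switch pred",c+Rz@[-10,-108],"seen",plane(im,(215,237),72,s)[:2], "hub",plane(im,(308,260),76,s)[:2],"ring",plane(im,(304,304),96,s)[:2],"pred port",c+Rz@[50,0])
for k,p,z in (("jar",(155,247),75),("dish",(409,262),10),("fc",(333,111),3),("fc2",(428,160),3)): print(k,plane(im,p,z,s).round(0))
u=im["color"]
cv2.imwrite("pics/w1c.png",cv2.resize(u[180:330,180:380],None,fx=4,fy=4,interpolation=cv2.INTER_CUBIC)[:,:,::-1])
# fingertips: rays of visible pad edges to tool plane
M=im["mount"]
for p in ((231,256),(232,250),(208,300),(190,296),(408,258),(410,250)):
    o,v=ray(im,p,dict(ee_pos=np.zeros(3),eef_rot=[0,0,0,1]))
    print(p,"at tool z=-11",(o+v*(-11-o[2])/v[2]).round(1),"z=0",(o+v*(-o[2])/v[2]).round(1))
```

```text
[[546.7 -10.6]
 [526.1  33.1]
 [554.5  73.4]
 [604.8  71. ]
 [594.9 -14.8]] c [575.2  29.5] yaw deg -5.18 scale 0.986 [5.43481201]
switch pred [555.51085447 -77.12148914] seen [554.93426053 -74.16213958] hub [578.85992547  29.49782407] ring [623.99408183  25.06133049] pred port [625.0233266   25.01575294]
jar [ 570. -154.   75.]
dish [621. 165.  10.]
fc [423.  58.   3.]
fc2 [480. 179.   3.]
(231, 256) at tool z=-11 [ -8.4 -41.6 -11. ] z=0 [ 12.1 -48.4   0. ]
(232, 250) at tool z=-11 [ -2.3 -42.8 -11. ] z=0 [ 19.2 -49.7   0. ]
(208, 300) at tool z=-11 [-43.5 -41.5 -11. ] z=0 [-28.9 -48.2   0. ]
(190, 296) at tool z=-11 [-42.  -49.3 -11. ] z=0 [-27.1 -57.4   0. ]
(408, 258) at tool z=-11 [-10.3  39.5 -11. ] z=0 [ 9.8 46.2  0. ]
(410, 250) at tool z=-11 [ -2.3  42.7 -11. ] z=0 [19.1 49.9  0. ]
```

View pics/w1c.png

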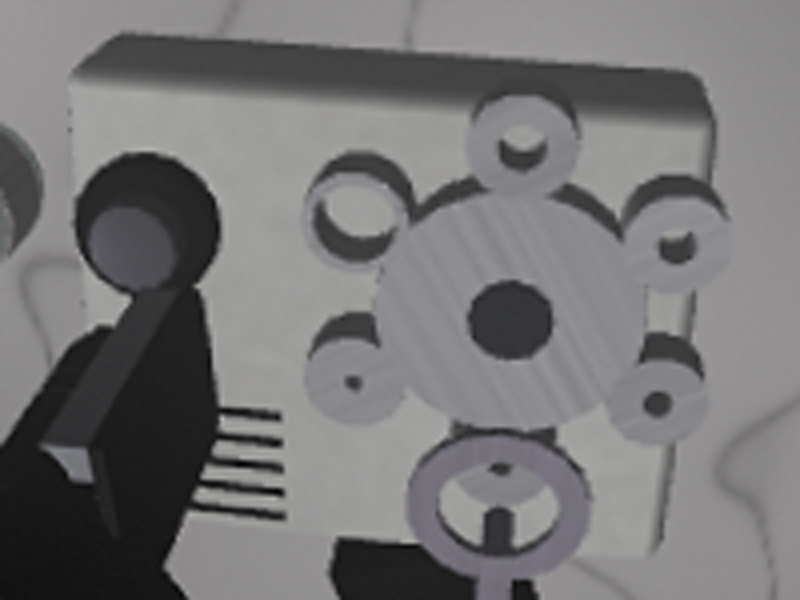

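The crop confirms it: the big-hole lobe face is centred at crop (355,217) and the top lobe at (523,143). The others are at (676,243), (657,403) and (355,380), the hub is at (510,320), the button top at (132,248) and the ring at (500,502). The open pad tip shows at tool x≈-2, as the stated swing predicts, so one open finger (about 14 mm thick) fits the gaps.

Run:
```python
from h import *
s=state(); im=vision.get_image("wrist")
f=lambda u,v:(180+u/4,180+v/4)
L=np.array([plane(im,f(*p),74,s)[:2] for p in ((355,217),(523,143),(676,243),(657,403),(355,380))])
ang=np.radians([240,180,120,60,300])
A=[];b=[]
for (x,y),a in zip(L,ang):
    A+= [[1,0,50*np.cos(a),-50*np.sin(a)],[0,1,50*np.sin(a),50*np.cos(a)]]; b+=[x,y]
q,res,_,_=np.linalg.lstsq(np.array(A),np.array(b),rcond=None)
yaw=np.arctan2(q[3],q[2]); c=q[:2]
print("c",c.round(1),"yaw",np.degrees(yaw).round(2),"scale",np.hypot(q[2],q[3]).round(3),res)
Rz=np.array([[np.cos(yaw),-np.sin(yaw)],[np.sin(yaw),np.cos(yaw)]])
print("switch pred",c+Rz@[-10,-108],"seen",plane(im,f(132,248),72,s)[:2],"hub",plane(im,f(510,320),76,s)[:2],"ring",plane(im,f(500,502),96,s)[:2],"pred",c+Rz@[50,0])
```

```text
c [578.4  29.3] yaw -4.42 scale 1.002 [2.02188613]
switch pred [560.12086995 -77.61294108] seen [561.41986699 -77.21059347] hub [579.03195301  29.22583043] ring [626.30166573  26.4166122 ] pred [628.27143677  25.43801836]
```

move_arm:
  moves:
    - [[0.5, 0.6, 0.1], [0, 0, 0]]
    - [[0.8, 0.6, 0.1], [0, 0, 0]]
    - [[0.9, 0.6, 0.1], [0, 0, 0]]
    - [[0.9, 0.47, 0.1], [0, 0, 0]]
    - [[0.9, 0, 0], [0, 0, 0]]
    - [[0.9, 0, 0], [0, 0, 0]]
    - [[0.7, 0, 0], [0, 0, 0]]
    - [[0.4, 0, 0], [0, 0, 0]]

```text
t: 3.07
ee_pos: [503.5, 111.0, 59.9]
eef_rot: [-0.001, 0.708, 0.001, 0.706]
force: [-0.4, -0.3, 0.7]
width: 0.997
```

Run:
```python
from h import *
s=state(); im=vision.get_image("wrist"); cv2.imwrite("pics/w2.png",im["color"][:,:,::-1])
print(s["ee_pos"],s["force"],s["t"])
```

```text
[503.54926203 111.04570132  59.9120019 ] [-0.36711168 -0.2543491   0.6616437 ] 3.0667
```

View pics/w2.png

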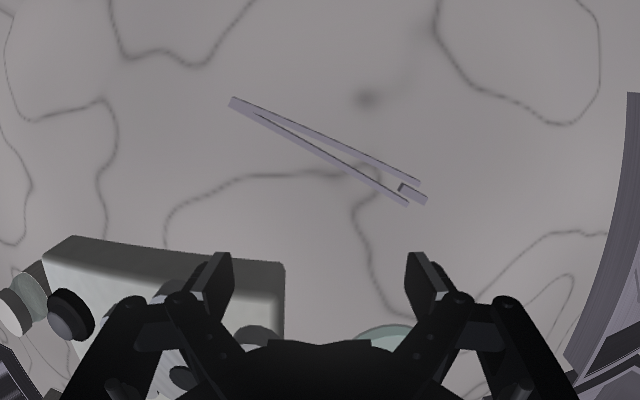

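The left finger hangs low beside the wheel at about (220,260), and the lamp's near edge is at row 265. The top lobe is partly hidden behind the finger, which fits the plan. Next I'll go in and push.

move_arm:
  moves:
    - [[-0.05, 0, 0.2], [0, 0, 0]]
    - [[0, 0, 0.2], [0, 0, 0]]
    - [[0, 0, 0.2], [0, 0, 0]]
    - [[0, 0, 0.14], [0, 0, 0]]
    - [[0, 0, 0], [0, 0, 0]]
    - [[0, -0.1, 0], [0, 0, 0]]
    - [[0, -0.1, 0], [0, 0, 0]]
    - [[0, -0.1, 0], [0, 0, 0]]

```text
t: 3.78
ee_pos: [527.7, 101.0, 63.9]
eef_rot: [0.0, 0.707, 0.001, 0.707]
force: [-1.3, 4.9, 1.6]
width: 0.998
```

move_arm:
  moves:
    - [[0, -0.1, 0], [0, 0, 0]]
    - [[0, -0.1, 0], [0, 0, 0]]
    - [[0, -0.1, 0], [0, 0, 0]]
    - [[0, -0.1, 0], [0, 0, 0]]
    - [[0, -0.1, 0], [0, 0, 0]]
    - [[0, -0.1, 0], [0, 0, 0]]
    - [[0, -0.1, 0], [0, 0, 0]]
    - [[0, -0.1, 0], [0, 0, 0]]

```text
t: 4.45
ee_pos: [528.8, 76.2, 63.9]
eef_rot: [-0.0, 0.707, 0.0, 0.708]
force: [-0.2, 1.6, -0.1]
width: 1.006
```

move_arm:
  moves:
    - [[0, -0.1, -0.05], [0, 0, 0]]
    - [[0, -0.1, -0.05], [0, 0, 0]]
    - [[0, -0.1, 0], [0, 0, 0]]
    - [[0, -0.1, 0], [0, 0, 0]]
    - [[0, -0.1, 0], [0, 0, 0]]
    - [[0, 0, 0], [0, 0, 0]]
    - [[0, 0, 0], [0, 0, 0]]
    - [[0, 0, 0], [0, 0, 0]]

```text
t: 5.12
ee_pos: [525.2, 61.7, 63.8]
eef_rot: [-0.0, 0.707, 0.0, 0.707]
force: [0.5, -1.7, -0.0]
width: 0.998
```

Run:
```python
from h import *
s=state(); print(s["ee_pos"],s["force"],s["t"])
a=vision.get_image("scene")["color"][165:275,255:415]; b=vision.get_image("side")["color"][160:270,250:410]
cv2.imwrite("pics/sc2.png",np.vstack([cv2.resize(i,None,fx=2.7,fy=2.7,interpolation=cv2.INTER_CUBIC) for i in (a,b)])[:,:,::-1])
```

```text
[525.19702386  61.71201354  63.81682695] [ 0.53173035 -1.67932492 -0.02066703] 5.1167
```

View pics/sc2.png

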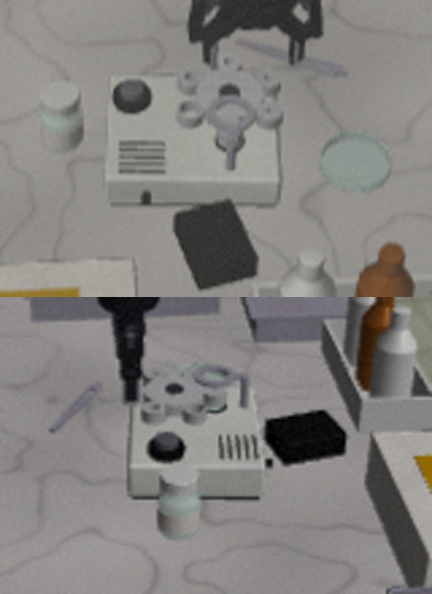

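The wheel is now near the next click in both views: the scene shows lobes at about (188,112), (268,112) and (235,70). The finger is in the near gap with the trailing lobe just leaning on it (force -1.7 N). Next I'll withdraw and look.

move_arm:
  moves:
    - [[0, -0.1, 0], [0, 0, 0]]
    - [[0, -0.03, -0.1], [0, 0, 0]]
    - [[0, 0, -0.3], [0, 0, 0]]
    - [[0, 0, -0.4], [0, 0, 0]]
    - [[0, 0, -0.5], [0, 0, 0]]
    - [[0, 0, -0.5], [0, 0, 0]]
    - [[0, 0, -0.4], [0, 0, 0]]
    - [[0, 0, 0], [0, 0, 0]]

```text
t: 5.88
ee_pos: [455.1, 58.5, 63.2]
eef_rot: [-0.0, 0.709, 0.001, 0.706]
force: [-0.3, -0.5, 0.3]
width: 0.996
```

move_arm:
  moves:
    - [[0, 0.3, 0], [0, 0, 0]]
    - [[0, 0.4, 0], [0, 0, 0]]
    - [[0, 0.4, 0], [0, 0, 0]]
    - [[0, 0.4, 0], [0, 0, 0]]
    - [[0, 0.2, 0], [0, 0, 0]]
    - [[0, 0.1, 0], [0, 0, 0]]
    - [[0, 0, 0], [0, 0, 0]]
    - [[0, 0, 0], [0, 0, 0]]

```text
t: 6.55
ee_pos: [459.4, 112.0, 63.7]
eef_rot: [-0.0, 0.707, 0.0, 0.707]
force: [0.1, 0.2, -0.8]
width: 1.003
```

Run:
```python
from h import *
s=state(); print(s["ee_pos"],s["force"],s["t"])
a=vision.get_image("scene")["color"][180:250,290:370]
w=vision.get_image("wrist")["color"][200:400,0:320]
cv2.imwrite("pics/sc3.png",np.vstack([cv2.resize(i,(480,z),interpolation=cv2.INTER_CUBIC) for i,z in ((a,400),(w,200))])[:,:,::-1])
```

```text
[459.38347628 112.04224282  63.74389929] [ 0.12666179  0.21493315 -0.75107721] 6.55
```

View pics/sc3.png

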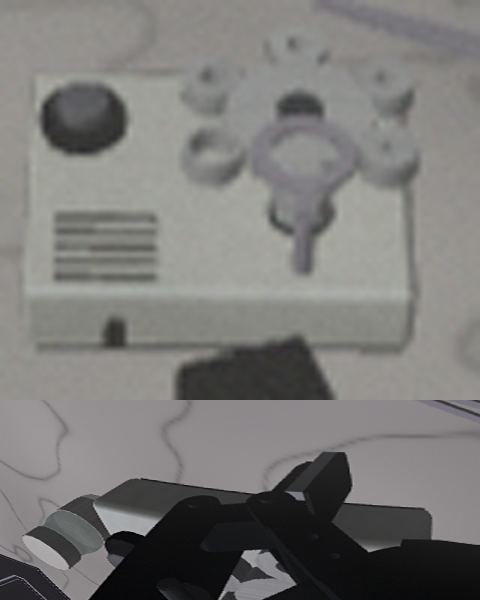

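One click is done. The big hole is now at lower left, crop (215,155), at 300°, and the lamp has not moved. One more identical push is needed.

move_arm:
  moves:
    - [[0.06, 0, 0.3], [0, 0, 0]]
    - [[0, 0, 0.5], [0, 0, 0]]
    - [[0, 0, 0.5], [0, 0, 0]]
    - [[0, 0, 0.5], [0, 0, 0]]
    - [[0, 0, 0.2], [0, 0, 0]]
    - [[0, 0, 0.1], [0, 0, 0]]
    - [[0, 0, 0], [0, 0, 0]]
    - [[0, 0, 0], [0, 0, 0]]

```text
t: 7.32
ee_pos: [521.4, 111.9, 61.7]
eef_rot: [-0.0, 0.708, 0.0, 0.707]
force: [-0.1, 0.3, 0.1]
width: 1.0
```

move_arm:
  moves:
    - [[0, -0.1, 0], [0, 0, 0]]
    - [[0, -0.1, 0], [0, 0, 0]]
    - [[0, -0.1, 0], [0, 0, 0]]
    - [[0, -0.1, 0], [0, 0, 0]]
    - [[0, -0.1, 0], [0, 0, 0]]
    - [[0, -0.1, 0], [0, 0, 0]]
    - [[0, -0.1, 0], [0, 0, 0]]
    - [[0, -0.1, 0], [0, 0, 0]]

```text
t: 7.98
ee_pos: [520.6, 88.0, 61.7]
eef_rot: [-0.0, 0.708, 0.001, 0.706]
force: [-4.0, 2.5, 1.4]
width: 0.999
```

move_arm:
  moves:
    - [[0, -0.1, 0.05], [0, 0, 0]]
    - [[0, -0.1, 0.05], [0, 0, 0]]
    - [[0, -0.1, 0.05], [0, 0, 0]]
    - [[0, -0.1, 0], [0, 0, 0]]
    - [[0, -0.1, 0], [0, 0, 0]]
    - [[0, -0.1, 0], [0, 0, 0]]
    - [[0, -0.1, 0], [0, 0, 0]]
    - [[0, -0.1, 0], [0, 0, 0]]

```text
t: 8.65
ee_pos: [527.5, 63.3, 62.2]
eef_rot: [-0.0, 0.707, -0.0, 0.708]
force: [1.2, -2.8, 0.8]
width: 1.001
```

move_arm:
  moves:
    - [[0, -0.1, 0], [0, 0, 0]]
    - [[0, -0.07, 0], [0, 0, 0]]
    - [[0, 0, 0], [0, 0, 0]]
    - [[0, 0, -0.2], [0, 0, 0]]
    - [[0, 0, -0.4], [0, 0, 0]]
    - [[0, 0, -0.5], [0, 0, 0]]
    - [[0, 0, -0.5], [0, 0, 0]]
    - [[0, 0, -0.4], [0, 0, 0]]

```text
t: 9.32
ee_pos: [464.6, 59.3, 61.7]
eef_rot: [-0.0, 0.708, 0.001, 0.707]
force: [0.6, 0.8, 0.4]
width: 0.998
```

Run:
```python
from h import *
s=state(); print(s["ee_pos"],s["force"],s["t"])
a=vision.get_image("scene")["color"][180:250,290:370]
cv2.imwrite("pics/sc4.png",cv2.resize(a,(480,420),interpolation=cv2.INTER_CUBIC)[:,:,::-1])
```

```text
[464.61250665  59.26226604  61.68035471] [0.58641051 0.80270071 0.40364087] 9.3167
```

View pics/sc4.png

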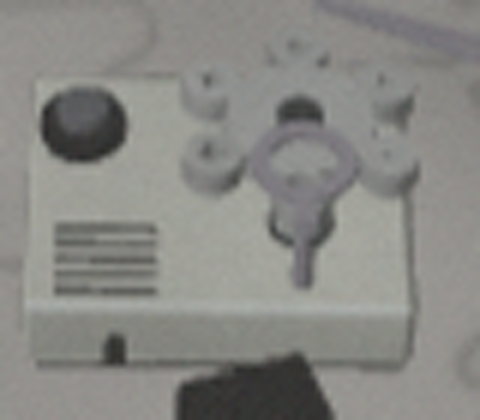

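All five exposed lobes now show only small holes, so the big one is under the ring. Next I'll raise, shut the fingers and go over the button.

move_arm:
  moves:
    - [[-0.6, 0, 0], [0, 0, 0]]
    - [[-0.9, 0, 0], [0, 0, 0]]
    - [[-0.8, -0.3, 0.2], [0, 0, 0]]
    - [[0, -0.8, 0.6], [0, 0, 0]]
    - [[0, -0.9, 0.6], [0, 0, 0]]
    - [[0, -0.9, 0.6], [0, 0, 0]]
    - [[0, -0.9, 0.6], [0, 0, 0]]
    - [[0, -0.76, 0.6], [0, 0, 0]]
  claw: 0
  grip_force: 40

```text
t: 10.03
ee_pos: [563.6, -79.3, 131.1]
eef_rot: [-0.0, 0.707, 0.0, 0.707]
force: [0.9, 0.1, 0.6]
width: 0.0
```

move_arm:
  moves:
    - [[0, 0, 0], [0, 0, 0]]
    - [[0, 0, 0], [0, 0, 0]]
    - [[0, 0, 0], [0, 0, 0]]
    - [[0, 0, 0], [0, 0, 0]]
    - [[0, 0, 0], [0, 0, 0]]
    - [[0, 0, 0], [0, 0, 0]]
    - [[0, 0, 0], [0, 0, 0]]
    - [[0, 0, 0], [0, 0, 0]]

```text
t: 10.7
ee_pos: [562.7, -77.3, 131.2]
eef_rot: [-0.001, 0.707, 0.001, 0.707]
force: [-0.5, 0.4, 0.7]
width: -0.002
```

Run:
```python
from h import *
s=state(); print(s["ee_pos"],s["force"],s["width"],s["t"])
im=vision.get_image("wrist"); w=im["color"].copy()
for p in ((560.8,-77.4,72),(628.4,25.5,74)): print(project(im,p,s))
M=im["mount"]; s0=dict(ee_pos=np.zeros(3),eef_rot=[0,0,0,1])
print("tip px",project(im,(11,0,-11),s0))
cv2.imwrite("pics/w5.png",cv2.resize(w[170:400,200:600],(800,460),interpolation=cv2.INTER_CUBIC)[:,:,::-1])
```

```text
[562.6813307  -77.29476802 131.18341277] [-0.52055757  0.37792559  0.66168277] -0.0023792995038457404 10.7
[320.48875527 221.32031941]
[449.35558477 299.54465608]
tip px [321.08874303 239.50379456]
```

View pics/w5.png

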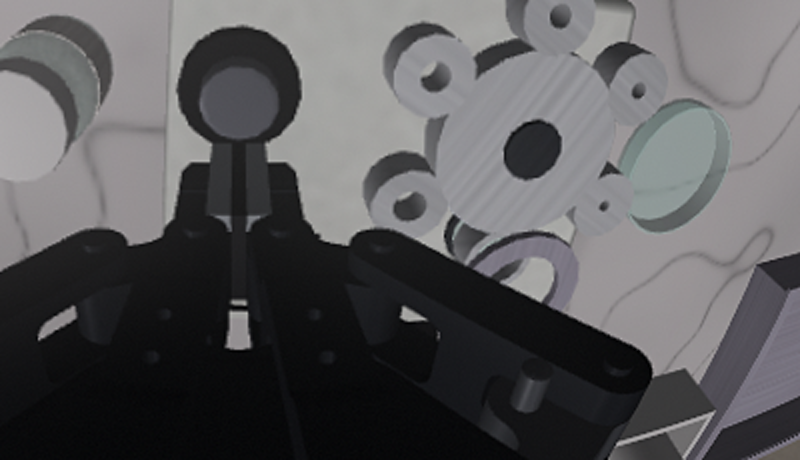

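The big hole is under the ring: its wide bore shows at crop (465,240) and (515,270). The button top is at crop (238,102), 1.5 px from the prediction. The shut fingertip is about 11 mm wide, so I'll press.

move_arm:
  moves:
    - [[0.4, 0, -0.06], [0, 0, 0]]
    - [[0.5, 0, 0], [0, 0, 0]]
    - [[0.4, 0, 0], [0, 0, 0]]
    - [[0.1, 0, 0], [0, 0, 0]]
    - [[0.05, 0, 0], [0, 0, 0]]
    - [[0.05, 0, 0], [0, 0, 0]]
    - [[0.05, 0, 0], [0, 0, 0]]
    - [[0, 0, 0], [0, 0, 0]]

```text
t: 11.42
ee_pos: [561.4, -77.9, 84.9]
eef_rot: [-0.0, 0.707, 0.0, 0.707]
force: [0.1, 0.0, 0.7]
width: 0.0
```

move_arm:
  moves:
    - [[0.06, 0, 0], [0, 0, 0]]
    - [[0.05, 0, 0], [0, 0, 0]]
    - [[0.05, 0, 0], [0, 0, 0]]
    - [[0.05, 0, 0], [0, 0, 0]]
    - [[0.03, 0, 0], [0, 0, 0]]
    - [[0, 0, 0], [0, 0, 0]]
    - [[0, 0, 0], [0, 0, 0]]
    - [[0, 0, 0], [0, 0, 0]]

```text
t: 12.08
ee_pos: [561.6, -78.0, 77.8]
eef_rot: [-0.0, 0.707, 0.0, 0.708]
force: [0.7, 0.8, 3.9]
width: 0.004
```

move_arm:
  moves:
    - [[0.03, 0, 0], [0, 0, 0]]
    - [[0.03, 0, 0], [0, 0, 0]]
    - [[0.02, 0, 0], [0, 0, 0]]
    - [[0, 0, 0], [0, 0, 0]]
    - [[0, 0, 0], [0, 0, 0]]
    - [[0, 0, 0], [0, 0, 0]]
    - [[0, 0, 0], [0, 0, 0]]
    - [[0, 0, 0], [0, 0, 0]]

```text
t: 12.75
ee_pos: [561.6, -78.0, 76.8]
eef_rot: [-0.001, 0.706, 0.0, 0.708]
force: [-2.6, 1.1, 16.2]
width: -0.0
```

16 N with the travel stopped means the button is fully down. I'll release and move clear.

move_arm:
  moves:
    - [[-0.2, 0, 0], [0, 0, 0]]
    - [[-0.4, 0, 0], [0, 0, 0]]
    - [[-0.7, 0, 0], [0, 0, 0]]
    - [[-0.9, 0, 0], [0, 0, 0]]
    - [[-0.9, 0, 0], [0, 0, 0]]
    - [[-0.9, 0, -0.3], [0, 0, 0]]
    - [[-0.7, 0.4, -0.5], [0, 0, 0]]
    - [[-0.3, 0.4, -0.5], [0, 0, 0]]

```text
t: 13.42
ee_pos: [522.2, -54.2, 227.0]
eef_rot: [-0.0, 0.706, -0.0, 0.708]
force: [0.7, -0.2, 0.4]
width: -0.001
```

move_arm:
  moves:
    - [[0, 0.5, -0.3], [0, 0, 0]]
    - [[0, 0.5, -0.3], [0, 0, 0]]
    - [[0, 0.4, 0], [0, 0, 0]]
    - [[0, 0, 0], [0, 0, 0]]
    - [[0, 0, 0], [0, 0, 0]]
    - [[0, 0, 0], [0, 0, 0]]
    - [[0, 0, 0], [0, 0, 0]]
    - [[0, 0, 0], [0, 0, 0]]

```text
t: 14.08
ee_pos: [504.3, -12.5, 224.5]
eef_rot: [-0.0, 0.707, 0.0, 0.707]
force: [0.2, -0.4, -0.1]
width: 0.003
```

Run:
```python
from h import *
s=state(); print(s["ee_pos"],s["force"],s["t"])
im=vision.get_image("wrist"); print(project(im,(560.8,-77.4,72),s),project(im,(578.6,29.3,74),s))
cv2.imwrite("pics/w6.png",im["color"][:,:,::-1])
```

```text
[504.26911985 -12.47385182 224.50677556] [ 0.17757618 -0.37786373 -0.09908909] 14.0833
[256.74704402 240.62394625] [360.51133505 257.29049186]
```

View pics/w6.png

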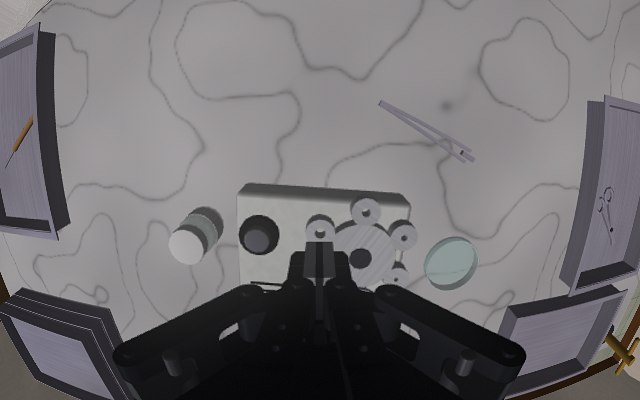

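The hub at (360,258) and the button at (256,240) both match the positions measured at the start. So the lamp hasn't moved, the button is up again, and the jar, dish and forceps are undisturbed.

```bash
python3 -c "
from plant import hand_in; print(hand_in())"
```

```text
the job is handed in; nothing more can be done
None
```

The aperture wheel is set to the large hole and the button has been pressed and released. The job is handed in at about 14 s of robot time; no verdict is reported.

- **Wheel:** I flicked it counter-clockwise two clicks with one open fingertip. After the first click the big hole was at 300° on the lamp, one short. After the second it sat under the steel ring, with only small holes on the five exposed lobes. Sideways forces stayed around 5 N or less at the readings.
- **Button:** I pressed it with the shut fingertips until it stopped, at 16 N with the tip at about 66 mm (the fully-down height), then released it and moved clear.
- **Last checks:** In the final wrist view the hub and button were within about 1 px of where the early measurement put them, so the lamp has not shifted. The jar, dish and forceps look undisturbed, and the force on the tool is about zero. In that view the gripper hides the ring, so the big hole's place there rests on the picture taken just before the press. I have no direct reading of the wheel or switch joints. No check failed or disagreed.

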